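# Turn the filtration manifold ports-up in its V-saddles and clamp it

## Task

The filtration manifold was put back into its V-saddles with its ports facing the wrong way. Roll it where it lies, without lifting it out of the saddles or shifting it along, until the three ports face straight up; then swing the hinged clamp strap fully down onto the flat at its end, and let go. Leave the other things on the bench undisturbed.

Things in the scene. Friction and masses are not known exactly. Their poses are not given: they have to be found in the camera images.
- seat (a point): Fixed saddle stand: two white plates, 20 mm thick, 100 mm wide, each with a 90-degree V open to the top, on a steel base. This point: on the pipe's axis when it lies in both Vs, 75 mm above the bench. Axes: y level along the pipe towards the strap, z up, x away from the robot. Plate centres at y = -60 and +44 mm; from y = -50 to +34 mm the pipe is bare all round. Plate tops: 4 mm below the axis.
- manifold: Loose dark grey pipe, 50 mm diameter, 0.4 to 0.85 kg, lying in the Vs. Origin on its axis, z along it (as y of seat), from z = -80 to +90 mm, plus a brass hose barb to -106. x points out through the three flush brass ports (17 mm, at z = -34, -8, +18): ports are up when x is up. A white line runs opposite the ports. At the start the ports face 80 to 180 degrees away from up, either way round.
- manifold_flat (a point): Centre of the bright milled flat near the strap end of the pipe (z = +58 to +90 mm, 30 mm wide, 20 mm from the axis). It faces the same way as the ports; elsewhere the pipe is round. Only friction holds the pipe: pressing or dragging on one side just binds it in the Vs; gripped across its diameter between the plates and swung about its own axis, it rolls in them.
- strap (a joint): Angle of the clamp strap, rad: 0 = shut and level on its front post; grows as it opens, to 2.0 (leaning back away from the robot). Starts standing open at 1.5 to 1.9. Stiff hinge: it stays where it is left and takes 2 to 3 N at its tip to move. If the flat does not face up, the strap lands on the round or an edge of the flat and will not go fully down.
- strap_hinge (a point): Centre of the strap's hinge pin, beyond the pipe: +50 mm in x, +74 mm in y, +26 mm in z from seat, the pin along that y axis. Shut, the strap reaches from the pin 102 mm across the pipe towards the robot. Steel bar 16 mm wide, 6 mm thick (3 mm either side of the line from pin to tip), with a rubber pad under its middle.
- strap_tip (a point): End of the strap at its red grip (26 mm long, 17 mm wide), 102 mm from the hinge pin.
- reagent: Bystander: amber glass bottle with blue cap, 68 mm wide, 150 mm high. Origin under its foot.
- wipes: Bystander: white tub of wipes with a green label, 90 mm wide, 170 mm high. Origin under its foot.
- funnel: Bystander: blue plastic filter cup, 80 mm wide at the top, 100 mm high. Origin under its foot.
- carton: Bystander: cardboard carton 120 x 160 x 60 mm. Origin under its middle.

How it is judged:
By the outcome, as a careful person would: the job done as asked, in the order asked, and still so for the second after the job is handed in, with the robot touching nothing.
It also fails if it takes over 72 s, if anything falls off the work surface, if the arm or the gripper's body presses on something with over 40 N, if the wrist force passes 120 N, or if a joint passes its speed limit or range.

## Robot

A 6-joint arm with a two-finger parallel gripper is mounted at the origin on the work surface. World frame = base frame: x ahead of the robot, y to its left, z up, the work surface at z = 0. Lengths are in m, angles in degrees, forces in N, time in s.
With the tool pointing down it reaches from about 0.4 to 0.825 m from the base axis. Payload 7 kg.
Tool frame: the origin (TCP) lies between the finger pads; the fingertips stand 19 mm ahead of it and the grasp point (between the pads) is the TCP; z points along the fingers, y is the line along which they close (so a half turn about z gives the same grasp; the last joint's range is limited). The gripper opens to 88 mm and grips with 3 to 60 N. Pads are 19 mm wide; open, the fingers measure 130 mm over their backs; the gripper's body (78 mm by 193 mm) begins 47 mm behind the grasp point.
Start: joints at [-60.499, 20.546, 0.682, 0, -70.136, -16.507], TCP at [0.152, -0.658, 0.217] pointing down, gripper open.
Joint ranges: [-176.03, 176.03], [-82.01, 121.73], [-58.28, 71.71], [-173.87, 95.51], [-174.79, -0.11], [-173.66, 173.66]. Speed limits (degrees/s): [136.94, 136.94, 172.46, 180, 180, 180].

## Interface

Orientations are given as [roll, pitch, yaw] about the fixed x, y, z axes, in that order (R = Rz(yaw) Ry(pitch) Rx(roll)).
In Python, from plant import get_obs, snapshot, close_job, spot_in, spot_point gives the robot as it stands.
- The arm moves only by the tool play_rows, never from a script. Its argument "plan" is a list of rows, each a list of 6 numbers: the shift along the tool's x, y, z in cm, then the turn, a rotation vector about the tool's x, y, z in degrees. A call has 1 to 20 rows; each row shifts and turns the commanded pose from where the row before left it, along the tool's axes as they then stand; what a row does not reach is not made up. A row lasts 1/12 s, in which the tool goes at most 41.7 mm and 7.16 degrees, less where a joint would pass 70% of its speed; a pose out of reach is approached as far as the arm can. A call is refused whole if a number of a shift passes 4.17 or a number of a turn 7.16, either way. A call with a gripper value outside its range is refused whole. "grip" is the finger opening in cm, from 0 to 8.76, set as the call begins (left out, the last holds). The fingers move at their own pace and stop on an object; the grip force is fixed at half the most. Time passes only in rows, so rows that do not move let the fingers close. It gives the time, the measured TCP pose, the force, the opening and the grip force at its end, in the units of the state.
- get_obs(): the state, without advancing time (a new reading comes with each control period).
- snapshot(name): name is "scene" or "top" or "wrist"; returns a dict with "frame" (480x640x3 uint8, red, green, blue), "fx", "fy", "cx", "cy" (pixels), "position" and "attitude" of the camera in the world. Camera axes: x right, y down, z forward; pixel columns grow to the right and rows downward; lengths in m; the calibration is good to about 2 mm. A picture is of the moment at which its call begins. There is no depth.
- close_job(): hands the job in; it is judged then, once.
Trained networks look in the newest picture that a camera, given by its name, has taken for a name from the list of things; names that differ only in an ending like _2 or _b are one class to them, and where a whole thing is asked for, a point or a joint stands for the part that bears it (a point fixed in the world has none). Each returns a list of dicts, best first, with "score" (0 to 1); they miss things now and then, are a little off and sometimes report something else, mostly with a low value. They report only what shows in the picture. A call takes as long as a camera call.
- spot_in(camera, thing): "position" ([x, y, z] in m, in world coordinates, good to about 4 mm: the middle of the surface that is visible of it).
- spot_point(camera, thing): "position" ([x, y, z] in m, in world coordinates, good to about 4 mm: a listed point, or the origin of a listed thing).
The state is a dict: "clock": time; "joint_pos": joint angles; "qvel": joint speeds; "tau": joint torques, N m; "tool_pos": TCP position; "orientation": TCP orientation; "force": force on the tool from outside, world axes, zero at the start; "moment": the same for the moment, N m; "opening": finger opening in m; "gripper_force": force on a finger pad.
Only numpy, scipy, OpenCV 4.12 (cv2) and the standard library are available. Lean on these libraries where they do the work, as an engineer would, in place of code of your own. Each camera call takes 0.05 s, during which the arm holds its last target. There are 200 camera calls.

## Working session

There is one attempt and no reset: what is moved stays moved. The work goes in short steps, Python scripts to look and compute and a tool call to move; the robot and the scene stay as the last step left them, time stands still between calls to the robot, and variables do not carry over. Pictures are saved under pics/ and viewed, at most 10 in all, crops included, and the job is handed in when it is done.

Besides the shell and the picture viewer there is one more tool, called after "Request:" as name(argument=value, ...), one argument or row to a line, values as JSON. play_rows: Moves the arm, as the interface text tells. Its arguments: {"type":"object","properties":{"plan":{"type":"array","items":{"type":"array","items":{"type":"number"}}},"grip":{"type":"number"}},"required":["plan"]}

```bash
mkdir -p pics; ls; cat > h.py <<'E'
import numpy as np, cv2
from plant import *
from scipy.spatial.transform import Rotation as R
E
python3 - <<'E'
from h import *
o=get_obs();print(o['clock'],o['tool_pos'],o['orientation'],o['opening'])
ims=[]
for c in ['scene','top']:
    s=snapshot(c);ims.append(s['frame']);print(c,s['fx'],s['cx'],s['cy'],s['position'],s['attitude'])
    cv2.imwrite(f'pics/{c}0.png',s['frame'][:,:,::-1])
    for t in ['seat','manifold','manifold_flat','strap_hinge','strap_tip','reagent','wipes','funnel','carton']:
        print(t,[(np.round(d['position'],3),round(d['score'],2)) for d in spot_point(c,t)[:2]])
E
```

```text
pics
0.0 [ 0.15164292 -0.65723268  0.21614264] [ 1.79907572e+02 -8.64218814e-03 -1.67010493e+02] 0.08729878860408859
scene 439.68353827039977 319.98388740688233 239.04929795028846 [ 1.01987031 -0.52578774  0.56144032] [-124.49170416    0.14288135   41.53901968]
seat [(array([ 0.542, -0.029,  0.076]), 0.65)]
manifold [(array([ 0.541, -0.032,  0.069]), 0.85)]
manifold_flat [(array([0.509, 0.041, 0.069]), 0.65)]
strap_hinge [(array([0.578, 0.054, 0.099]), 0.66)]
strap_tip []
reagent [(array([ 0.467, -0.345,  0.004]), 0.81)]
wipes [(array([ 0.412,  0.342, -0.001]), 0.61)]
funnel [(array([0.623, 0.326, 0.004]), 0.74), (array([0.513, 0.042, 0.071]), 0.57)]
carton [(array([ 0.623, -0.37 , -0.001]), 0.93)]
top 437.7916063503936 322.340065587094 241.580208872287 [ 0.43283073 -0.01171898  0.94667763] [-1.74045455e+02  7.98741474e-02 -8.86751239e+01]
seat [(array([ 0.542, -0.028,  0.076]), 0.78)]
manifold [(array([ 0.542, -0.03 ,  0.075]), 0.81)]
manifold_flat [(array([0.508, 0.041, 0.073]), 0.56)]
strap_hinge [(array([0.578, 0.053, 0.105]), 0.56)]
strap_tip [(array([0.574, 0.052, 0.199]), 0.55)]
reagent [(array([ 0.467, -0.35 , -0.003]), 0.63)]
wipes [(array([ 0.414,  0.338, -0.001]), 0.87)]
funnel [(array([ 0.624,  0.326, -0.002]), 0.89)]
carton [(array([ 0.618, -0.372,  0.004]), 0.67)]
```

View pics/scene0.png

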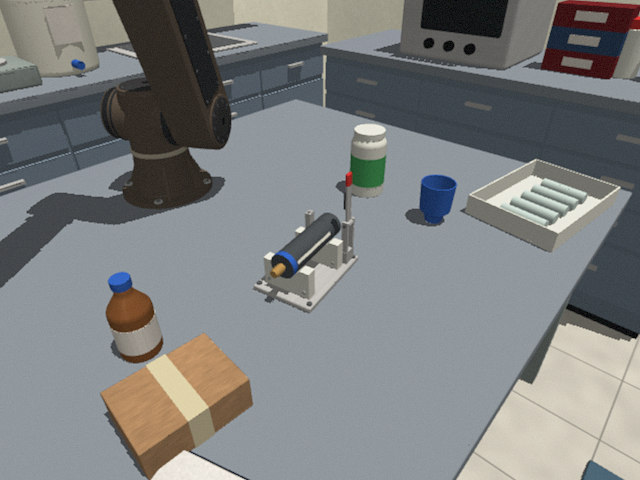

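View pics/top0.png

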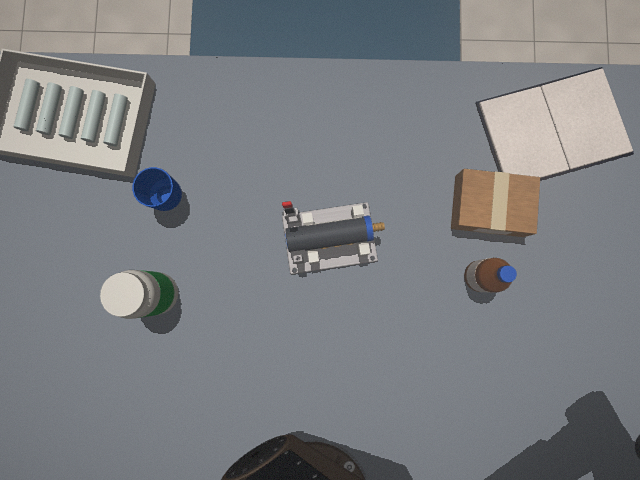

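The scene picture shows the white line on the far (+x) side of the pipe, at about (322,240). So the ports face the robot, tilted slightly down. The strap stands open at (348,180), and the top view shows the pipe from (287,238) to (372,228), so the stand is yawed about 8–10°. Next I'll go above the pipe.

Request:
play_rows(
  plan=[
    [0,0,-4,0,0,0],
    [-2.6,2.6,-0.3,0,0,0],
    [-2.6,2.6,-0.3,0,0,0],
    [-2.6,2.6,-0.3,0,0,0],
    [-2.6,2.6,-0.3,0,0,0],
    [-2.6,2.6,-0.3,0,0,0],
    [-2.6,2.6,-0.3,0,0,0],
    [-2.6,2.6,-0.3,0,0,0],
    [-2.6,2.6,-0.3,0,0,0],
    [-2.6,2.6,-0.3,0,0,0],
    [-2.6,2.6,-0.3,0,0,0],
    [-2.6,2.6,-0.3,0,0,0],
    [-2.6,2.6,-0.3,0,0,0],
    [-2.6,2.6,-0.3,0,0,0],
    [-2.6,2.6,-0.3,0,0,0],
    [-2.6,2.6,-0.3,0,0,0],
    [-2.6,2.6,-0.3,0,0,0],
    [-2.6,2.6,-0.3,0,0,0],
    [-2.6,2.6,-0.3,0,0,0],
    [-2.6,2.6,-0.3,0,0,0],
  ],
)

```text
clock: 2.67
tool_pos: [0.5226, -0.0634, 0.3146]
orientation: [-180.0, 0.1, -167.0]
force: [0.5, -0.2, 0.5]
opening: 0.0877
gripper_force: 0.0
```

Request:
play_rows(
  plan=[
    [0,0,0,0,0,-6.5],
    [0,0,0,0,0,-6.5],
    [0,0,0,0,0,-6.5],
    [0,0,0,0,0,-6.5],
    [0,0,0,0,0,-6.5],
    [0,0,0,0,0,-6.5],
    [0,0,0,0,0,-6.5],
    [0,0,0,0,0,-6.5],
    [0,0,0,0,0,-6.5],
    [0,0,0,0,0,-6.5],
    [0,0,0,0,0,-6.5],
    [0,0,0,0,0,-6.5],
    [0,0,0,0,0,-6.5],
    [0,0,0,0,0,0],
    [0,0,0,0,0,0],
  ],
)

```text
clock: 3.92
tool_pos: [0.522, -0.0653, 0.3142]
orientation: [-180.0, 0.0, -82.7]
force: [0.1, 0.2, -0.5]
opening: 0.0877
gripper_force: 0.0
```

```bash
python3 - <<'E'
from h import *
o=get_obs();print(o['clock'],o['tool_pos'],o['orientation'],o['joint_pos'])
for c in ['wrist','scene','top']:
    s=snapshot(c)
    if c=='wrist': print(s['fx'],s['cx'],s['cy'],s['position'],s['attitude']); cv2.imwrite('pics/w1.png',s['frame'][:,:,::-1])
    for t in ['seat','manifold','manifold_flat','strap_hinge','strap_tip']:
        print(c,t,[(np.round(d['position'],3),round(d['score'],2)) for d in spot_point(c,t)[:1]])
E
```

```text
3.9167 [ 0.52197768 -0.0652804   0.31417332] [-1.79988220e+02  1.84413150e-03 -8.27094845e+01] [ 1.42545582e+01  3.48187300e+00 -8.66801579e+00 -4.11449494e-04
 -7.78381943e+01 -6.96395631e+00]
394.0350870354625 309.0547551202564 236.61180391292652 [ 0.52926844 -0.13329485  0.48193469] [ 1.65349478e+02  1.28570262e-02 -1.72723903e+02]
wrist seat []
wrist manifold [(array([ 0.543, -0.028,  0.076]), 0.92)]
wrist manifold_flat [(array([0.51 , 0.042, 0.07 ]), 0.57)]
wrist strap_hinge []
wrist strap_tip [(array([0.576, 0.049, 0.2  ]), 0.73)]
scene seat [(array([ 0.544, -0.027,  0.075]), 0.92)]
scene manifold [(array([ 0.539, -0.031,  0.07 ]), 0.87)]
scene manifold_flat [(array([0.508, 0.041, 0.069]), 0.72)]
scene strap_hinge [(array([0.578, 0.054, 0.1  ]), 0.62)]
scene strap_tip [(array([0.576, 0.05 , 0.205]), 0.88)]
top seat [(array([ 0.542, -0.026,  0.076]), 0.89)]
top manifold [(array([ 0.541, -0.026,  0.074]), 0.82)]
top manifold_flat [(array([0.508, 0.038, 0.068]), 0.61)]
top strap_hinge [(array([ 0.621, -0.371, -0.002]), 0.24)]
top strap_tip []
```

View pics/w1.png

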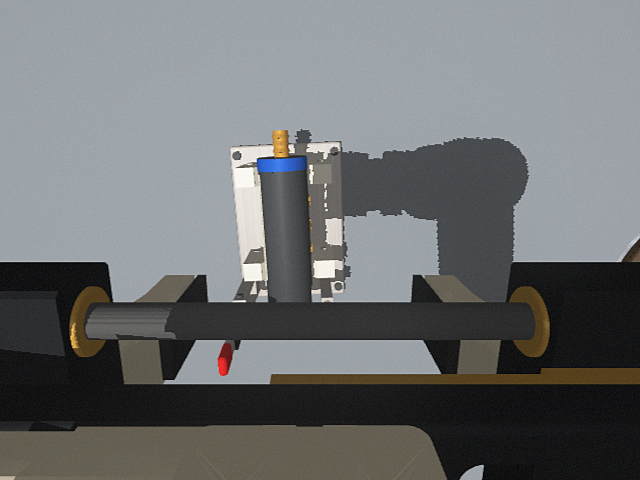

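The wrist view shows the pipe running from the barb at (281,135) to (290,300), with brass ports just showing at its robot-side edge (310,200–250). The red strap tip is at (224,358). Next I'll measure the axis yaw and the roll from the white line and ports.

```bash
cat >> h.py <<'E'
def ray(s,u,v):
    d=R.from_euler('xyz',s['attitude'],degrees=True).apply([(u-s['cx'])/s['fx'],(v-s['cy'])/s['fy'],1.])
    return np.array(s['position']),d/np.linalg.norm(d)
def atz(s,u,v,z):
    p,d=ray(s,u,v); return p+d*(z-p[2])/d[2]
def cyl(s,u,v,c,yaw,r=.025):
    p,d=ray(s,u,v); Q=R.from_euler('z',yaw,degrees=True).inv()
    p=Q.apply(p-c);d=Q.apply(d)
    a=d[0]**2+d[2]**2;b=p[0]*d[0]+p[2]*d[2];k=p[0]**2+p[2]**2-r*r
    D=b*b-a*k
    if D<0: return None
    q=p+d*(-b-np.sqrt(D))/a
    return q[1],np.degrees(np.arctan2(q[0],q[2]))  # y along, angle from up towards +x
def proj(s,P):
    q=R.from_euler('xyz',s['attitude'],degrees=True).inv().apply(np.array(P)-s['position'])
    return s['fx']*q[0]/q[2]+s['cx'],s['fy']*q[1]/q[2]+s['cy']
def lookup(c,s,yaw,cam):
    f=s['frame'].astype(int);v,u=np.mgrid[0:480,0:640]
    u0,v0=proj(s,c);out=[]
    for y in range(int(v0)-90,int(v0)+90):
        for x in range(int(u0)-90,int(u0)+90):
            if 0<=y<480 and 0<=x<640:
                q=cyl(s,x,y,c,yaw)
                if q and -.048<q[0]<.032: out.append((q[0],q[1],*f[y,x]))
    return np.array(out)
E
python3 - <<'E'
from h import *
w=snapshot('wrist');f=w['frame'].astype(int)
L=[]
for v in range(175,285,10):
    r=f[v]; dark=(r.max(1)<110)&(np.arange(640)>245)&(np.arange(640)<312)
    u=np.nonzero(dark)[0];L.append((v,u.min(),u.max()))
print(L)
g=f[128:150,260:300];m=(g[...,0]-g[...,2]>60);yy,xx=np.nonzero(m);b=atz(w,260+xx.mean(),128+yy.mean(),.075);print('barb',b)
for yaw in (6,8,10):
  c=np.array([.542,-.0275,.075])
  s=snapshot('scene');o=lookup(c,s,yaw,'scene')
  wl=o[o[:,2:].min(1)>140]
  for lo in (-.045,-.02,.005): 
    q=wl[(wl[:,0]>lo)&(wl[:,0]<lo+.025)];print(yaw,'white',lo,len(q),q[:,1].mean(),q[:,1].std())
  o=lookup(c,w,yaw,'w');br=o[(o[:,2]-o[:,4]>60)];print('brass',[(round(a[0],3),round(a[1])) for a in br[::6]])
E
```

```text
[(175, np.int64(260), np.int64(307)), (185, np.int64(261), np.int64(311)), (195, np.int64(262), np.int64(311)), (205, np.int64(262), np.int64(311)), (215, np.int64(263), np.int64(311)), (225, np.int64(264), np.int64(311)), (235, np.int64(265), np.int64(311)), (245, np.int64(265), np.int64(310)), (255, np.int64(248), np.int64(311)), (265, np.int64(267), np.int64(311)), (275, np.int64(268), np.int64(311))]
barb [ 0.55753315 -0.12368905  0.075     ]
6 white -0.045 31 75.42797596329898 4.622911080413474
6 white -0.02 26 71.15004297214342 4.476662133275531
6 white 0.005 27 68.06979372481442 3.9039069219767226
brass [(np.float64(-0.041), -86)]
8 white -0.045 29 72.46114398876004 4.18858403754421
8 white -0.02 26 70.00708760307961 4.033426662043103
8 white 0.005 26 69.12157130455506 3.89991511793422
brass []
10 white -0.045 28 70.0217643387382 3.867605010017853
10 white -0.02 27 69.20614287477541 4.188185343269624
10 white 0.005 26 66.04325036118925 22.30252778207015
brass []
```

Yaw is about 9° and the ports are about 110° from up on the robot side, so the pipe needs +110° about seat y. I'll do that in two 55° swings, each with the tool going from −27.5° to +27.5°.

Request:
play_rows(
  plan=[
    [0,0,0,0,0,-1.7],
    [-1.1,1,0,0,0,0],
    [-1.1,1,0,0,0,0],
    [0,0,3,0,0,0],
    [0,0,3,0,0,0],
    [0,0,3,0,0,0],
    [0,0,3,0,0,0],
    [0,0,3,0,0,0],
    [0,0,0,5.5,0,0],
    [0,0,0,5.5,0,0],
    [0,0,0,5.5,0,0],
    [0,0,0,5.5,0,0],
    [0,0,0,5.5,0,0],
    [0,0,0,0,0,0],
    [0,0,0,0,0,0],
  ],
)

```text
clock: 6.27
tool_pos: [0.4946, -0.0479, 0.1618]
orientation: [-152.7, -0.0, -80.8]
force: [0.6, 0.3, 1.1]
opening: 0.0876
gripper_force: 0.0
```

```bash
cat >> h.py <<'E'
C=np.array([.5425,-.0275,.075]);YAW=9
def st():
    o=get_obs();T=R.from_euler('xyz',o['orientation'],degrees=True);Q=R.from_euler('z',YAW,degrees=True).inv()
    p=np.array(o['tool_pos']);b=Q.apply(-T.as_matrix()[:,2])
    print('t',round(o['clock'],2),'tcp in seat mm',np.round(Q.apply(p-C)*1000,1),'tilt',np.degrees(np.arctan2(b[0],b[2])).round(1),'side',np.degrees(b[1]).round(1),'grasp->axis(y=-12) in tool cm',np.round(T.inv().apply(C+Q.inv().apply([0,-.012,0])-p)*100,2))
    print('F seat',np.round(Q.apply(o['force']),1),'M',np.round(o['moment'],2),'open',round(o['opening'],4),o['gripper_force'],np.round(o['joint_pos'],0))
E
python3 -c "
from h import *
st()"
```

```text
t 6.27 tcp in seat mm [-50.5 -12.7  86.8] tilt -27.3 side -0.1 grasp->axis(y=-12) in tool cm [-0.05 -0.5  10.03]
F seat [0.7 0.2 1.1] M [-0.19  1.42 -0.01] open 0.0876 0.0 [ 21.  -9. -54.  16. -20. -25.]
```

Request:
play_rows(
  plan=[
    [0,-0.5,0,0,0,0],
    [0,0,2,0,0,0],
    [0,0,2,0,0,0],
    [0,0,2,0,0,0],
    [0,0,2,0,0,0],
    [0,0,1,0,0,0],
    [0,0,1,0,0,0],
    [0,0,0,0,0,0],
    [0,0,0,0,0,0],
  ],
)

```text
clock: 7.02
tool_pos: [0.5526, -0.0444, 0.0877]
orientation: [-153.4, 1.0, -80.3]
force: [0.1, 0.4, 0.0]
opening: 0.0875
gripper_force: 0.0
```

```bash
python3 -c "
from h import *
st()
w=snapshot('wrist');s=snapshot('scene')
a=w['frame'][:,:,::-1]
u,v=map(int,proj(s,C));b=cv2.resize(s['frame'][v-80:v+80,u-60:u+60,::-1],(360,480))
cv2.imwrite('pics/g1.png',np.hstack([a[:,120:560],b]))"
```

```text
t 7.02 tcp in seat mm [  7.4 -18.3  12.7] tilt -26.6 side -1.2 grasp->axis(y=-12) in tool cm [-0.61  1.23  0.82]
F seat [0.2 0.4 0. ] M [-0.23  1.56  0.  ] open 0.0875 0.0 [ 13.   5. -57.  30.  -2. -34.]
```

View pics/g1.png

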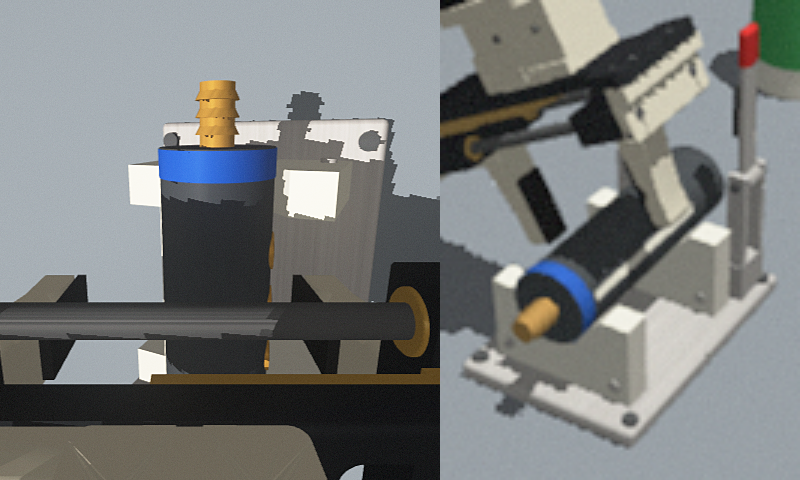

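The picture shows the fingers straddling the pipe, the ports peeking out at the robot-side edge (270,250), and the line on the far side. Joints 3 and 5 are at their limits with this lean, so I'll back out and start each swing near upright, using lean-away tilts.

Request:
play_rows(
  plan=[
    [0,0,-2,0,0,0],
    [0,0,-2,0,0,0],
    [0,0,-2,0,0,0],
    [0,0,-2,0,0,0],
    [0,0,0,-6,0,0],
    [0,0,0,-6,0,0],
    [0,0,0,-6,0,0],
    [0,0,0,0,0,0],
    [0,0,0,0,0,0],
  ],
)

```text
clock: 7.87
tool_pos: [0.5227, -0.0545, 0.1546]
orientation: [-171.1, 0.6, -80.5]
force: [0.1, -0.1, 0.5]
opening: 0.0877
gripper_force: 0.0
```

```bash
python3 -c "
from h import *
st()"
```

```text
t 7.87 tcp in seat mm [-23.8 -23.6  79.6] tilt -8.9 side -0.6 grasp->axis(y=-12) in tool cm [-1.06 -1.13  8.25]
F seat [ 0.  -0.2  0.5] M [-0.15  0.71 -0.03] open 0.0877 0.0 [ 16.   4. -30.   1. -47.  -7.]
```

Request:
play_rows(
  plan=[
    [0,0,0,0,0.6,0.5],
    [-1.1,-1.1,0,0,0,0],
    [0,0,2,0,0,0],
    [0,0,2,0,0,0],
    [0,0,2,0,0,0],
    [0,0,1.2,0,0,0],
    [0,0,1,0,0,0],
    [0,0,0,0,0,0],
    [0,0,0,0,0,0],
  ],
)

```text
clock: 8.62
tool_pos: [0.5422, -0.0404, 0.0746]
orientation: [-171.2, 0.0, -81.1]
force: [0.6, 0.1, 0.6]
opening: 0.0874
gripper_force: 0.0
```

```bash
python3 -c "
from h import *
st()"
```

```text
t 8.62 tcp in seat mm [ -2.3 -12.7  -0.4] tilt -8.8 side -0.0 grasp->axis(y=-12) in tool cm [-0.07 -0.23 -0.01]
F seat [ 0.6 -0.   0.6] M [-0.04  0.55  0.03] open 0.0874 0.0 [ 17.  12. -35.   2. -35. -10.]
```

Request:
play_rows(
  plan=[
    [0,-0.2,0,0,0,0],
    [0,0,0,0,0,0],
    [0,0,0,0,0,0],
    [0,0,0,0,0,0],
    [0,0,0,0,0,0],
    [0,0,0,0,0,0],
  ],
  grip=4.5,
)

```text
clock: 9.12
tool_pos: [0.5445, -0.0403, 0.075]
orientation: [-171.2, 0.1, -81.1]
force: [-0.3, 0.1, 0.3]
opening: 0.0537
gripper_force: 0.0
```

```bash
python3 -c "
from h import *
st()"
```

```text
t 9.12 tcp in seat mm [  0.  -12.9  -0. ] tilt -8.8 side -0.0 grasp->axis(y=-12) in tool cm [-0.09  0.   -0.  ]
F seat [-0.3  0.2  0.3] M [-0.12  0.7   0.02] open 0.0537 0.0 [ 17.  12. -34.   2. -35. -10.]
```

Request:
play_rows(
  plan=[
    [0,0,0,0,0,0],
    [0,0,0,0,0,0],
    [0,0,0,0,0,0],
    [0,0,0,0,0,0],
  ],
)

```text
clock: 9.45
tool_pos: [0.5443, -0.0403, 0.0747]
orientation: [-171.2, 0.1, -81.1]
force: [-1.3, -0.6, -0.4]
opening: 0.0454
gripper_force: 12.3
```

```bash
python3 -c "
from h import *
st()"
```

```text
t 9.45 tcp in seat mm [ -0.2 -12.9  -0.3] tilt -8.8 side -0.0 grasp->axis(y=-12) in tool cm [-0.09 -0.03 -0.03]
F seat [-1.3 -0.4 -0.4] M [-0.    0.92  0.09] open 0.0454 12.259182035923004 [ 17.  12. -34.   2. -35. -10.]
```

Request:
play_rows(
  plan=[
    [0,0,0,0,0,0],
    [0,0,0,0,0,0],
    [0,0,0,0,0,0],
    [0,0,0,0,0,0],
  ],
  grip=3,
)

```text
clock: 9.78
tool_pos: [0.5443, -0.0403, 0.0746]
orientation: [-171.2, 0.1, -81.1]
force: [-1.0, -0.8, -0.2]
opening: 0.0447
gripper_force: 27.8
```

```bash
python3 -c "
from h import *
st()
s=snapshot('scene')
u,v=map(int,proj(s,C));b=cv2.resize(s['frame'][v-80:v+80,u-80:u+80,::-1],(560,560))
cv2.imwrite('pics/g2.png',b)"
```

```text
t 9.78 tcp in seat mm [ -0.3 -12.9  -0.4] tilt -8.8 side -0.0 grasp->axis(y=-12) in tool cm [-0.09 -0.03 -0.03]
F seat [-1.1 -0.7 -0.2] M [-0.15  1.05  0.  ] open 0.0447 27.839806079864502 [ 17.  12. -34.   2. -35. -10.]
```

View pics/g2.png

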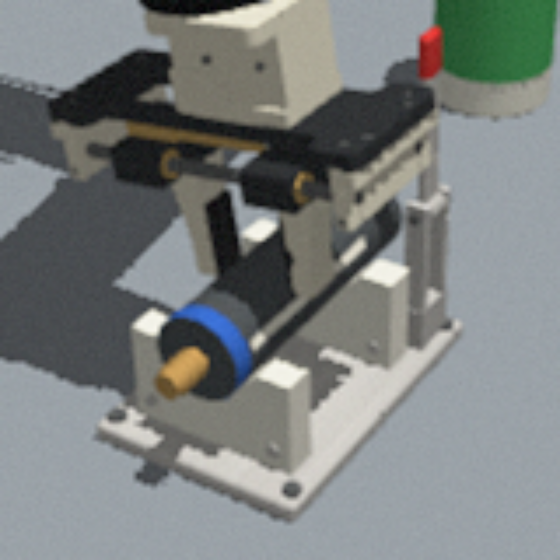

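The fingers straddle the pipe cleanly between the plates, at about (290,230) in the crop. The grip is 28 N and the side force is about 1 N. I'll start the roll gently.

Request:
play_rows(
  plan=[
    [0,0,0,-3,0,0],
    [0,0,0,-3,0,0],
    [0,0,0,-3,0,0],
    [0,0,0,-3,0,0],
    [0,0,0,-3,0,0],
    [0,0,0,0,0,0],
  ],
)

```text
clock: 10.33
tool_pos: [0.5447, -0.0403, 0.075]
orientation: [173.5, 0.0, -81.1]
force: [-7.7, 1.1, 13.2]
opening: 0.044
gripper_force: 30.3
```

```bash
python3 -c "
from h import *
st()
s=snapshot('scene');o=lookup(C,s,YAW,'');wl=o[(o[:,2:].min(1)>140)&(o[:,0]<.03)]
print(np.percentile(wl[:,1],[10,50,90]),len(wl))"
```

```text
t 10.33 tcp in seat mm [  0.2 -13.    0. ] tilt 6.5 side -0.0 grasp->axis(y=-12) in tool cm [-0.1   0.02  0.01]
F seat [-7.5  2.3 13.2] M [ 0.56  2.82 -0.06] open 0.044 30.338282883167267 [ 16.  20. -20.  -1. -56.  -6.]
[81.51870086 83.41116103 85.30362119] 2
```

Request:
play_rows(
  plan=[
    [0,0.03,-0.06,-4,0,0],
    [0,0,0,-4,0,0],
    [0,0,0,-4,0,0],
    [0,0,0,-4,0,0],
    [0,0,0,0,0,0],
  ],
)

```text
clock: 10.8
tool_pos: [0.5442, -0.0405, 0.0745]
orientation: [157.3, -0.0, -81.1]
force: [-5.6, 1.1, 10.0]
opening: 0.0441
gripper_force: 29.2
```

```bash
cat >> h.py <<'E'
def line():
    s=snapshot('scene');o=lookup(C,s,YAW,'');wl=o[(o[:,2:].min(1)>120)&(np.ptp(o[:,2:],axis=1)<50)]
    print('line',[ (len(q),np.round(np.percentile(q[:,1],[10,50,90]),0)) for a in (-.045,-.02,.005) for q in [wl[(wl[:,0]>a)&(wl[:,0]<a+.025)]] if len(q)])
E
python3 -c "
from h import *
st();line()"
```

```text
t 10.8 tcp in seat mm [ -0.4 -13.1  -0.5] tilt 22.7 side -0.0 grasp->axis(y=-12) in tool cm [-0.11 -0.02 -0.06]
F seat [-5.4  2.  10. ] M [ 0.36  2.01 -0.5 ] open 0.0441 29.22307848930359 [ 15.  30.  -7.  -2. -75.  -5.]
line []
```

Request:
play_rows(
  plan=[
    [0,0,-0.06,-4,0,0],
    [0,0,0,-4,0,0],
    [0,0,0,-4,0,0],
    [0,0,0,-4,0,0],
    [0,0,0,-4,0,0],
    [0,0,0,-4,0,0],
    [0,0,0,0,0,0],
  ],
)

```text
clock: 11.43
tool_pos: [0.544, -0.0407, 0.0746]
orientation: [133.2, -0.0, -81.1]
force: [-3.5, 1.1, 7.6]
opening: 0.0442
gripper_force: 28.3
```

```bash
python3 -c "
from h import *
st()
for c in ['scene','top']:
  s=snapshot(c)
  for t in ['manifold','manifold_flat']: print(c,t,[(np.round(d['position'],3),round(d['score'],2)) for d in spot_point(c,t)[:1]])
"
```

```text
t 11.43 tcp in seat mm [ -0.6 -13.3  -0.4] tilt 46.8 side -0.0 grasp->axis(y=-12) in tool cm [-0.13 -0.01 -0.07]
F seat [-3.3  1.6  7.6] M [ 0.02  0.59 -0.57] open 0.0442 28.27556312084198 [  14.   46.   10.   -3. -101.   -4.]
scene manifold [(array([ 0.543, -0.028,  0.071]), 0.82)]
scene manifold_flat [(array([0.515, 0.039, 0.089]), 0.78)]
top manifold [(array([ 0.54 , -0.028,  0.076]), 0.87)]
top manifold_flat [(array([0.51 , 0.038, 0.087]), 0.76)]
```

The networks put the flat at about −54° from up now, as planned. I'll release, back out and regrasp.

Request:
play_rows(
  plan=[
    [0,0,0,0,0,0],
    [0,0,0,0,0,0],
    [0,0,0,0,0,0],
    [0,0,0,0,0,0],
    [0,0,-1,0,0,0],
    [0,0,-2,0,0,0],
    [0,0,-2,0,0,0],
    [0,0,-2,0,0,0],
    [0,0,-2,0,0,0],
    [0,0,-1,0,0,0],
    [0,0,-1,7,0,0],
    [0,0,0,7,0,0],
    [0,0,0,7,0,0],
    [0,0,0,7,0,0],
    [0,0,0,7,0,0],
    [0,0,0,7,0,0],
    [0,0,0,7,0,0],
    [0,0,0,7,0,0],
    [0,0,0,0,0,0],
    [0,0,0,0,0,0],
  ],
  grip=6.6,
)

```text
clock: 13.4
tool_pos: [0.6206, -0.0286, 0.1534]
orientation: [-170.2, 0.1, -81.1]
force: [-0.2, 0.2, 0.5]
opening: 0.0661
gripper_force: 0.0
```

```bash
cat >> h.py <<'E'
def flat():
  for c in ['scene','top','wrist']:
    s=snapshot(c)
    for t in ['manifold','manifold_flat','strap_tip']:
      for d in spot_point(c,t)[:1]:
        p=R.from_euler('z',-YAW,degrees=True).apply(np.array(d['position'])-C)*1000
        print(c,t,np.round(p),round(d['score'],2),'ang',np.degrees(np.arctan2(p[0],p[2])).round(0))
E
python3 -c "
from h import *
st();flat()"
```

```text
t 13.4 tcp in seat mm [ 77.  -13.3  78.4] tilt -9.8 side -0.0 grasp->axis(y=-12) in tool cm [-0.11  8.92  6.41]
F seat [-0.2  0.3  0.5] M [-0.07  0.58  0.05] open 0.0661 0.0 [ 16.  13. -21.   2. -47.  -8.]
scene manifold [-2. -5. -2.] 0.95 ang -143.0
scene manifold_flat [-18.  70.  13.] 0.56 ang -54.0
top manifold [-1. -2.  3.] 0.86 ang -13.0
top manifold_flat [-27.  73.  11.] 0.79 ang -67.0
top strap_tip [-2.  1.  1.] 0.23 ang -54.0
wrist manifold [ 0. -0. -1.] 0.78 ang 148.0
```

Request:
play_rows(
  plan=[
    [0,3,0,0,0,0],
    [0,3,0,0,0,0],
    [-0.1,2.9,0,0,0,0],
    [0,0,0,0,0,0],
    [0,0,2,0,0,0],
    [0,0,2,0,0,0],
    [0,0,1.4,0,0,0],
    [0,0,1,0,0,0],
    [0,0,0,0,0,0],
    [0,0,0,0,0,0],
  ],
  grip=8.7,
)

```text
clock: 14.83
tool_pos: [0.5469, -0.0389, 0.0736]
orientation: [-170.3, 0.0, -81.1]
force: [0.0, -0.0, -0.1]
opening: 0.0873
gripper_force: 0.0
```

```bash
python3 -c "
from h import *
st()"
```

```text
t 14.83 tcp in seat mm [  2.5 -12.   -1.4] tilt -9.7 side -0.0 grasp->axis(y=-12) in tool cm [ 0.    0.23 -0.18]
F seat [ 0.  -0.  -0.1] M [-0.07  0.68  0.02] open 0.0873 0.0 [ 17.  12. -35.   3. -34. -11.]
```

Request:
play_rows(
  plan=[
    [0,0.25,-0.2,0,0,0],
    [0,0,0,0,0,0],
    [0,0,0,0,0,0],
    [0,0,0,0,0,0],
    [0,0,0,0,0,0],
    [0,0,0,0,0,0],
    [0,0,0,0,0,0],
    [0,0,0,0,0,0],
    [0,0,0,0,0,0],
    [0,0,0,0,0,0],
    [0,0,0,0,0,0],
    [0,0,0,-4,0,0],
    [0,0,-0.03,-4,0,0],
    [0,0,-0.03,-4,0,0],
    [0,0,-0.03,-4,0,0],
    [0,0,0,0,0,0],
  ],
  grip=3,
)

```text
clock: 16.17
tool_pos: [0.5444, -0.0393, 0.0757]
orientation: [173.4, 0.0, -81.1]
force: [-5.4, 2.7, 12.4]
opening: 0.0438
gripper_force: 29.7
```

```bash
python3 -c "
from h import *
st()"
```

```text
t 16.17 tcp in seat mm [  0.  -12.    0.7] tilt 6.6 side -0.0 grasp->axis(y=-12) in tool cm [ 0.   -0.01  0.07]
F seat [-4.9  3.5 12.4] M [0.58 2.13 0.  ] open 0.0438 29.665187001228333 [ 16.  20. -20.  -1. -56.  -6.]
```

Request:
play_rows(
  plan=[
    [0,0,-0.03,-4,0,0],
    [0,0,-0.03,-4,0,0],
    [0,0,0,-4,0,0],
    [0,0,0,-4,0,0],
    [0,0,0,-4,0,0],
    [0,0,0,-4,0,0],
    [0,0,0,-4,0,0],
    [0,0,0,-4,0,0],
    [0,0,0,0,0,0],
    [0,0,0,0,0,0],
  ],
)

```text
clock: 17.0
tool_pos: [0.5444, -0.0393, 0.0756]
orientation: [141.7, 0.0, -81.1]
force: [-0.1, 0.1, 0.0]
opening: 0.0431
gripper_force: 27.1
```

```bash
python3 -c "
from h import *
st();flat()
ims=[]
for c,h in (('scene',70),('top',70)):
  s=snapshot(c);u,v=map(int,proj(s,C));ims.append(cv2.resize(s['frame'][v-h:v+h,u-h:u+h,::-1],(400,400),interpolation=cv2.INTER_CUBIC))
cv2.imwrite('pics/r2.png',np.hstack(ims))"
```

```text
t 17.0 tcp in seat mm [  0.  -12.    0.6] tilt 38.3 side -0.1 grasp->axis(y=-12) in tool cm [ 0.   -0.04  0.05]
F seat [-0.   0.1  0. ] M [ 0.26 -1.98  0.02] open 0.0431 27.132580876350403 [ 14.  40.   4.  -3. -93.  -4.]
scene manifold [-1. -5. -3.] 0.79 ang -166.0
scene manifold_flat [-7. 73. 23.] 0.62 ang -17.0
top manifold [-3. -1.  3.] 0.96 ang -46.0
top manifold_flat [-8. 72. 23.] 0.96 ang -20.0
top strap_tip [ 44.  73. 123.] 0.47 ang 20.0
wrist manifold [ 1. -0.  5.] 0.75 ang 11.0
```

View pics/r2.png

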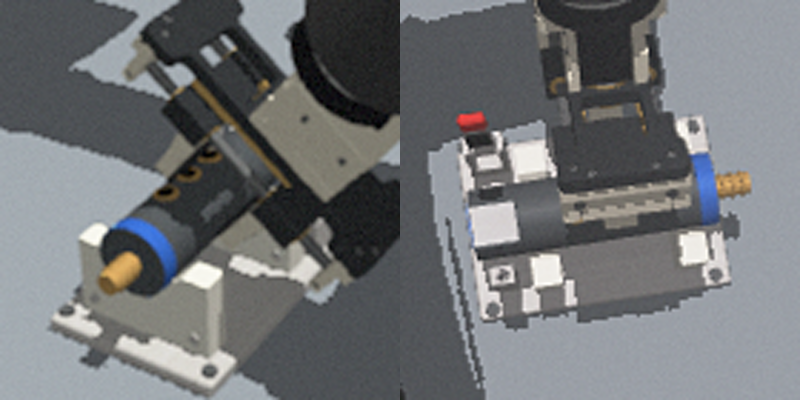

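The scene crop shows the three brass ports on top at (165,190)–(210,155), and the top crop shows the bright flat at (492,222). I'll measure the port angle from pixels.

```bash
cat >> h.py <<'E'
def ports(off=0):
  for c in ['scene','top']:
    s=snapshot(c);o=lookup(C,s,YAW,'');b=o[(o[:,2]-o[:,4]>35)&(abs(o[:,1])<75)]
    for z in (-.034,-.008,.018):
        q=b[abs(b[:,0]-z)<.009]
        if len(q)>3: print(c,'port',z,len(q),'y',np.round(q[:,0].mean(),4),'ang',np.round(q[:,1].mean(),1),np.round([q[:,1].min(),q[:,1].max()]))
  s=snapshot('top');f=s['frame'].astype(int);best=[]
  # bright flat quad
  p0=C+R.from_euler('z',YAW,degrees=True).apply([0,.074,.02]);u,v=map(int,proj(s,p0));w=f[v-22:v+22,u-22:u+22]
  m=(w.min(2)>150).astype(np.uint8);n,l,stt,ce=cv2.connectedComponentsWithStats(m)
  for i in range(1,n):
    if stt[i,4]>60:
      P=atz(s,u-22+ce[i][0],v-22+ce[i][1],C[2]+.02);q=R.from_euler('z',-YAW,degrees=True).apply(P-C)*1000
      print('flat blob',stt[i],np.round(q,1))
E
python3 -c "
from h import *
ports()"
```

```text
scene port -0.034 15 y -0.0338 ang -9.9 [-35.   3.]
scene port -0.008 14 y -0.0065 ang -9.5 [-27.   1.]
scene port 0.018 12 y 0.0163 ang -10.6 [-30.   1.]
flat blob [  0   0  32  44 644] [ 3.8 93.  20. ]
flat blob [ 27   0  17  12 152] [31.1 45.6 20. ]
```

Request:
play_rows(
  plan=[
    [0,0,0,-4,0,0],
    [0,0,0,-4,0,0],
    [0,0,0,-4,0,0],
    [0,0,0,-2,0,0],
    [0,0,0,0,0,0],
    [0,0,0,0,0,0],
  ],
)

```text
clock: 18.35
tool_pos: [0.5445, -0.0392, 0.076]
orientation: [127.8, 0.0, -81.1]
force: [0.2, -0.7, -5.3]
opening: 0.043
gripper_force: 26.5
```

```bash
python3 -c "
from h import *
st();ports();flat()"
```

```text
t 18.35 tcp in seat mm [  0.2 -11.9   1. ] tilt 52.2 side -0.1 grasp->axis(y=-12) in tool cm [ 0.01 -0.06  0.07]
F seat [ 0.1 -0.7 -5.3] M [ 0.6  -4.06 -0.06] open 0.043 26.46567553281784 [  14.   49.   14.   -4. -107.   -4.]
scene port -0.034 27 y -0.0353 ang 4.6 [-20.  22.]
scene port -0.008 15 y -0.0098 ang 10.4 [-2. 19.]
top port -0.034 16 y -0.0322 ang 1.1 [-15.  18.]
top port 0.018 21 y 0.0192 ang -1.6 [-18.  16.]
flat blob [  5   0  26  44 421] [ 4.4 85.1 20. ]
flat blob [ 27   0  17  12 159] [31.3 44.9 20. ]
scene manifold [-2. -1. -4.] 0.94 ang -148.0
scene manifold_flat [-1. 70. 25.] 0.92 ang -1.0
scene strap_tip [ 44.  75. 129.] 0.76 ang 19.0
top manifold [-0.  1.  1.] 0.6 ang -5.0
top manifold_flat [-6. 71. 24.] 0.93 ang -14.0
top strap_tip [ 45.  74. 123.] 0.72 ang 20.0
wrist manifold [-3. -0.  3.] 0.94 ang -44.0
```

Request:
play_rows(
  plan=[
    [0,-0.05,0.04,0,0,0],
    [0,0,0,0,0,0],
    [0,0,0,0,0,0],
  ],
)

```text
clock: 19.35
tool_pos: [0.5442, -0.0393, 0.0762]
orientation: [127.8, 0.1, -81.1]
force: [0.3, 0.1, -5.1]
opening: 0.0433
gripper_force: 26.5
```

Request:
play_rows(
  plan=[
    [0,0,0,0,0,0],
    [0,0,0,0,0,0],
    [0,0,0,0,0,0],
    [0,0,0,0,0,0],
    [0,0,-1,0,0,0],
    [0,0,-2,0,0,0],
    [0,0,-2,0,0,0],
    [0,0,-2,0,0,0],
    [0,0,-2,0,0,0],
    [0,0,-1,0,0,0],
    [0,0,-1,7,0,0],
    [0,0,0,7,0,0],
    [0,0,0,7,0,0],
    [0,0,0,7,0,0],
    [0,0,0,7,0,0],
    [0,0,0,7,0,0],
    [0,0,0,7,0,0],
    [0,0,0,3,0,0],
    [0,0,0,0,0,0],
    [0,0,0,0,0,0],
  ],
  grip=6.6,
)

```text
clock: 21.02
tool_pos: [0.6293, -0.0261, 0.1454]
orientation: [179.8, 0.1, -81.1]
force: [0.4, 0.2, 0.0]
opening: 0.0659
gripper_force: 0.0
```

```bash
python3 -c "
from h import *
st();ports();flat()
ims=[]
for c,h in (('scene',55),('top',55)):
  s=snapshot(c);u,v=map(int,proj(s,C));ims.append(cv2.resize(s['frame'][v-h:v+h,u-h:u+h,::-1],(400,400),interpolation=cv2.INTER_CUBIC))
cv2.imwrite('pics/r3.png',np.hstack(ims))"
```

```text
t 21.02 tcp in seat mm [ 85.9 -12.2  70.4] tilt 0.2 side -0.1 grasp->axis(y=-12) in tool cm [-0.    8.57  7.06]
F seat [0.4 0.2 0. ] M [0.04 0.06 0.  ] open 0.0659 0.0 [ 15.  19. -11.  -0. -60.  -6.]
scene port -0.034 25 y -0.0349 ang 6.8 [-20.  22.]
scene port -0.008 26 y -0.008 ang 2.7 [-17.  22.]
scene port 0.018 23 y 0.0167 ang 5.9 [-18.  21.]
top port -0.034 19 y -0.0328 ang 1.5 [-15.  18.]
top port -0.008 24 y -0.0067 ang 1.6 [-16.  18.]
top port 0.018 25 y 0.0201 ang -0.5 [-17.  20.]
flat blob [  0   0  30  44 689] [  5.1 101.8  20. ]
flat blob [ 27   0  17  12 156] [31.5 44.9 20. ]
scene manifold [-4. 73. 20.] 0.67 ang -11.0
scene manifold_flat [-2. 71. 21.] 0.84 ang -7.0
top manifold [-0. -0. -0.] 0.64 ang -107.0
top manifold_flat [-4. 72. 22.] 0.9 ang -10.0
top strap_tip [ 47.  75. 121.] 0.46 ang 21.0
wrist manifold [ 1. -1. -1.] 0.62 ang 150.0
```

View pics/r3.png

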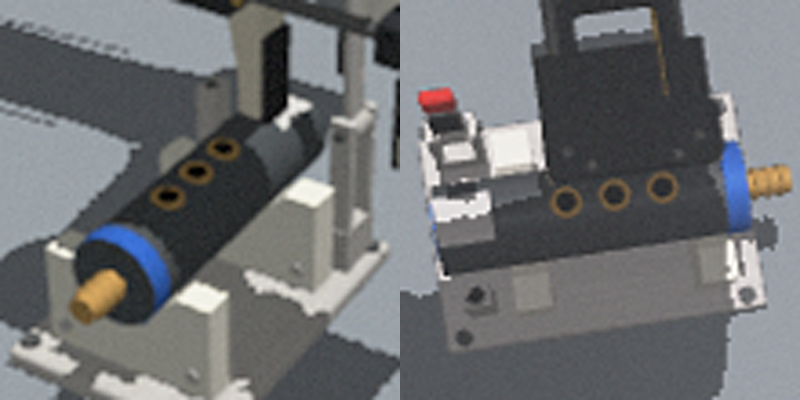

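The ports read 0 to +2° from up in both views: (168,195), (197,172), (222,148) in the scene crop, and the top view shows them centred. I'll check once more from directly above with the wrist camera, comparing the ports against the pipe's outline.

Request:
play_rows(
  plan=[
    [0,0,-4,0,0,0],
    [0,0,-4,0,0,0],
    [0,2.9,0,0,0,0],
    [0,2.9,0,0,0,0],
    [0,2.8,0,0,0,0],
    [0,0,0,0,0,0],
    [0,0,0,0,0,0],
  ],
  grip=8.7,
)

```text
clock: 22.45
tool_pos: [0.5445, -0.0394, 0.2251]
orientation: [179.9, 0.1, -81.1]
force: [0.2, -0.7, -0.0]
opening: 0.0867
gripper_force: 0.0
```

```bash
python3 -c "
from h import *
st();ports()
s=snapshot('wrist');o=lookup(C,s,YAW,'');b=o[(o[:,2]-o[:,4]>35)&(abs(o[:,1])<75)]
for z in (-.034,-.008,.018):
    q=b[abs(b[:,0]-z)<.011]
    if len(q)>3: print('w',z,len(q),q[:,:2].mean(0),q[:,1].min(),q[:,1].max())
f=s['frame'].astype(int)
for y in (-.045,-.021,.005):
  P=C+R.from_euler('z',YAW,degrees=True).apply([[x/1000,y,0] for x in (-34,34)]);a=np.array(proj(s,P[0]));e=np.array(proj(s,P[1]))
  pr=[f[tuple(np.round(a+(e-a)*k/68)[::-1].astype(int))].max() for k in range(69)];print(y,np.round(proj(s,C)),pr)
cv2.imwrite('pics/w3.png',s['frame'][:,:,::-1])"
```

```text
t 22.45 tcp in seat mm [ 1.000e-01 -1.210e+01  1.501e+02] tilt 0.1 side -0.1 grasp->axis(y=-12) in tool cm [ 1.000e-02 -2.000e-02  1.501e+01]
F seat [ 0.1 -0.7 -0. ] M [0.07 0.03 0.02] open 0.0867 0.0 [ 16.   8. -15.  -0. -67.  -7.]
scene port -0.034 21 y -0.0353 ang 7.1 [-15.  22.]
scene port -0.008 22 y -0.0078 ang 3.1 [-17.  22.]
scene port 0.018 27 y 0.0176 ang 2.0 [-18.  19.]
top port -0.008 9 y -0.0074 ang -11.8 [-16.  -8.]
top port 0.018 15 y 0.0234 ang -1.3 [-17.  20.]
flat blob [29  3 15  9 86] [26.9 43.8 20. ]
flat blob [  0  10  31  34 645] [-6.2 96.4 20. ]
w -0.034 237 [-0.03500826  1.55908424] -17.712994080219737 20.86337165166909
w -0.008 221 [-0.00899229  0.91803526] -18.005284900507373 21.44247759495587
w 0.018 212 [ 0.01725931 -0.14175271] -18.29419954530316 20.160537181160368
-0.045 [309. 234.] [np.int64(108), np.int64(114), np.int64(108), np.int64(108), np.int64(109), np.int64(110), np.int64(112), np.int64(81), np.int64(53), np.int64(45), np.int64(49), np.int64(45), np.int64(53), np.int64(48), np.int64(45), np.int64(50), np.int64(50), np.int64(53), np.int64(45), np
[... 2025 characters left out ...]
4(48), np.int64(50), np.int64(49), np.int64(50), np.int64(47), np.int64(45), np.int64(54), np.int64(52), np.int64(52), np.int64(81), np.int64(107), np.int64(109), np.int64(113), np.int64(113), np.int64(111), np.int64(117), np.int64(113), np.int64(112), np.int64(114), np.int64(116), np.int64(94), np.int64(49), np.int64(51), np.int64(48), np.int64(52), np.int64(54), np.int64(49), np.int64(47), np.int64(53), np.int64(53), np.int64(51), np.int64(52), np.int64(54), np.int64(57), np.int64(55), np.int64(52), np.int64(54), np.int64(210), np.int64(241), np.int64(231), np.int64(229), np.int64(228), np.int64(231), np.int64(230), np.int64(231), np.int64(233), np.int64(233), np.int64(230), np.int64(230)]
```

View pics/w3.png

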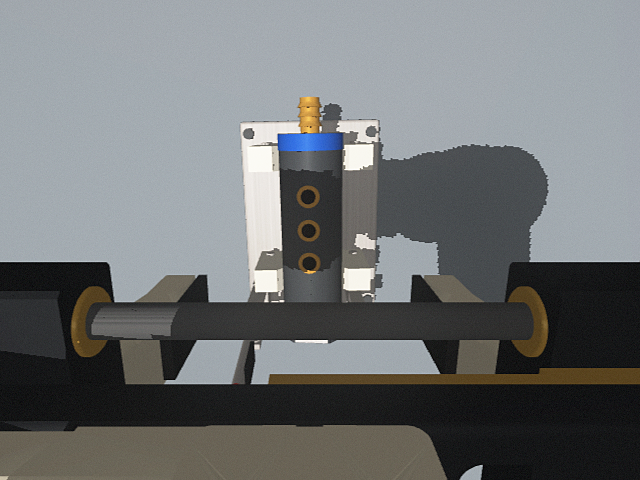

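The wrist view shows the ports at (308,196), (309,231) and (310,263) on a pipe spanning roughly u = 279–343. I'll compute the roll relative to the pipe's own outline.

```bash
python3 -c "
from h import *
from scipy.optimize import least_squares
s=snapshot('wrist');f=cv2.GaussianBlur(s['frame'],(3,1),0).astype(float)
br=(f[...,0]-f[...,2]>30).astype(np.uint8);br[:, :285]=0;br[:,335:]=0;br[:175]=0;br[285:]=0
br=cv2.morphologyEx(br,cv2.MORPH_CLOSE,np.ones((3,3)))
cs,_=cv2.findContours(br,cv2.RETR_EXTERNAL,cv2.CHAIN_APPROX_NONE)
E=[cv2.fitEllipse(c) for c in cs if len(c)>20];print(E)
ed=[]
for v in list(range(180,240,6)):
  r=f[v].mean(1);g=np.diff(r)
  l=265+np.argmin(g[265:300]);h=330+np.argmax(g[330:355])
  ed.append((v,l+.5,h+.5,int(-g[l]),int(g[h])))
print(ed)
def tang(u,v,x0,yaw,):
  p,d=ray(s,u,v);Q=R.from_euler('z',yaw,degrees=True).inv();p=Q.apply(p-C)-[x0,0,0];d=Q.apply(d)
  return abs(p[0]*d[2]-p[2]*d[0])/np.hypot(d[0],d[2])
def res(q): return [ (tang(u,v,q[0],q[1])-.025)*1000 for e in ed for (u,v) in ((e[1],e[0]),(e[2],e[0]))]
r=least_squares(res,[0,9],x_scale=[.001,1],loss='soft_l1');print(r.x,np.abs(r.fun).mean())
Q=R.from_euler('z',r.x[1],degrees=True).apply([r.x[0],0,0])
for e in E: print('port',cyl(s,*e[0],C+Q,r.x[1]))
"
```

```text
[((308.8159484863281, 262.9079895019531), (20.349077224731445, 21.382143020629883), 105.0715560913086), ((308.2506408691406, 230.34263610839844), (20.927675247192383, 21.964773178100586), 101.11133575439453), ((307.7024841308594, 196.38978576660156), (21.60841941833496, 22.219701766967773), 98.6644058227539)]
[(180, np.float64(279.5), np.float64(341.5), 92, 26), (186, np.float64(279.5), np.float64(341.5), 93, 25), (192, np.float64(279.5), np.float64(341.5), 86, 27), (198, np.float64(279.5), np.float64(341.5), 78, 28), (204, np.float64(280.5), np.float64(341.5), 75, 25), (210, np.float64(280.5), np.float64(341.5), 92, 25), (216, np.float64(280.5), np.float64(341.5), 86, 25), (222, np.float64(280.5), np.float64(341.5), 78, 26), (228, np.float64(281.5), np.float64(341.5), 73, 25), (234, np.float64(281.5), np.float64(341.5), 88, 25)]
[-2.17985593e-03  1.00720782e+01] 0.1935984327752072
port (np.float64(0.017188810779421138), np.float64(5.9507430485946085))
port (np.float64(-0.008933333979995739), np.float64(5.6869117384045795))
port (np.float64(-0.03499125891204846), np.float64(5.353098933707172))
```

The relative fit puts the ports 5–6° past up towards +x, with the axis about 2 mm nearer the robot and yaw near 10°. The top view's port-to-ring offset agrees. I'll make a small −5.5° corrective roll.

```bash
echo 'C=np.array([.5405,-.0279,.075]);YAW=10' >> h.py; python3 -c "
from h import *
st()"
```

```text
t 22.7 tcp in seat mm [  3.4 -12.  148.6] tilt 0.2 side -0.1 grasp->axis(y=-12) in tool cm [ 0.02  0.28 14.87]
F seat [ 0.  -0.1 -0.3] M [ 0.01  0.1  -0.02] open 0.0872 0.0 [ 16.   8. -15.  -0. -67.  -7.]
```

Request:
play_rows(
  plan=[
    [0,0,0,0,0,-1],
    [0,0.2,3,-3,0,0],
    [0,0,3,0,0,0],
    [0,0,3,0,0,0],
    [0,0,3,0,0,0],
    [0,0,0,0,0,0],
    [0,0,0,0,0,0],
  ],
)

```text
clock: 23.28
tool_pos: [0.5377, -0.0407, 0.1031]
orientation: [176.6, 0.0, -80.1]
force: [0.8, -0.2, 0.3]
opening: 0.0866
gripper_force: 0.0
```

```bash
python3 -c "
from h import *
st()"
```

```text
t 23.28 tcp in seat mm [ -5.  -12.1  28.1] tilt 3.4 side -0.0 grasp->axis(y=-12) in tool cm [-0.01 -0.67  2.77]
F seat [ 0.8 -0.4  0.3] M [ 0.08 -0.13 -0.02] open 0.0866 0.0 [ 16.  16. -22.  -0. -55.  -6.]
```

Request:
play_rows(
  plan=[
    [0,-0.65,0.8,0,0,0],
    [0,0,2,0,0,0],
    [0,0,0,0,0,0],
    [0,0,0,0,0,0],
    [0,0,0,0,0,0],
  ],
)

```text
clock: 23.7
tool_pos: [0.5443, -0.0393, 0.0773]
orientation: [176.9, 0.0, -80.1]
force: [-0.0, 0.5, 0.5]
opening: 0.0868
gripper_force: 0.0
```

Request:
play_rows(
  plan=[
    [0,0,0,0,0,0],
    [0,0,0,0,0,0],
    [0,0,0,0,0,0],
    [0,0,0,0,0,0],
    [0,0,0,0,0,0],
    [0,0,0,0,0,0],
    [0,0,0,0,0,0],
    [0,0,0,0,0,0],
    [0,0,0,0,0,0],
    [0,0,0,0,0,0],
  ],
  grip=3,
)

```text
clock: 24.53
tool_pos: [0.5438, -0.0393, 0.0758]
orientation: [176.9, 0.1, -80.1]
force: [3.0, -0.1, -2.0]
opening: 0.0433
gripper_force: 26.9
```

```bash
python3 -c "
from h import *
st();ports()"
```

```text
t 24.53 tcp in seat mm [  1.3 -11.8   0.8] tilt 3.1 side -0.1 grasp->axis(y=-12) in tool cm [0.02 0.12 0.09]
F seat [ 2.9 -0.6 -2. ] M [ 0.08 -1.38 -0.03] open 0.0433 26.905421912670135 [ 16.  18. -23.  -1. -52.  -6.]
scene port -0.034 25 y -0.0346 ang 8.6 [-15.  22.]
scene port -0.008 24 y -0.008 ang 7.4 [-11.  22.]
scene port 0.018 6 y 0.0134 ang -2.2 [-10.   6.]
top port 0.018 9 y 0.0248 ang 1.3 [-11.  18.]
flat blob [  0  15  30  29 541] [-6.4 94.5 20. ]
flat blob [35 36  9  8 72] [-37.2  46.2  20. ]
```

Request:
play_rows(
  plan=[
    [0,0,0,2,0,0],
    [0,0,0,2,0,0],
    [0,0,0,1.8,0,0],
    [0,0,0,0,0,0],
    [0,0,0,0,0,0],
  ],
)

```text
clock: 25.1
tool_pos: [0.5433, -0.0395, 0.0763]
orientation: [-177.4, 0.1, -80.1]
force: [2.9, -0.6, 0.2]
opening: 0.0432
gripper_force: 27.4
```

Request:
play_rows(
  plan=[
    [0,0,0,0,0,0],
    [0,0,0,0,0,0],
    [0,0,0,0,0,0],
    [0,0,0,0,0,0],
    [0,0,0,0,0,0],
    [0,0,0,0,0,0],
    [0,0,-3,0,0,0],
    [0,0,-4,0,0,0],
    [0,0,-4,-2.7,0,0],
    [0,0,-4,0,0,0],
    [0,0,0,0,0,0],
    [0,0,0,0,0,0],
  ],
  grip=8.7,
)

```text
clock: 26.1
tool_pos: [0.5397, -0.0402, 0.2284]
orientation: [-179.8, 0.1, -80.1]
force: [-0.8, 0.4, -1.6]
opening: 0.0868
gripper_force: 0.0
```

```bash
cat >> h.py <<'E'
def fit():
    from scipy.optimize import least_squares
    s=snapshot('wrist');f=cv2.GaussianBlur(s['frame'],(3,1),0).astype(float)
    u0,v0=map(int,proj(s,C))
    br=(f[...,0]-f[...,2]>30).astype(np.uint8);m=np.zeros_like(br);m[v0-60:v0+50,u0-25:u0+25]=1;br*=m
    cs,_=cv2.findContours(cv2.morphologyEx(br,cv2.MORPH_CLOSE,np.ones((3,3))),cv2.RETR_EXTERNAL,cv2.CHAIN_APPROX_NONE)
    E=[cv2.fitEllipse(c) for c in cs if len(c)>20]
    ed=[]
    for v in range(v0-54,v0+1,6):
        g=np.diff(f[v].mean(1));l=u0-48+np.argmin(g[u0-48:u0-18]);h=u0+18+np.argmax(g[u0+18:u0+48]);ed.append((v,l+.5,h+.5))
    print(ed[0],ed[-1])
    def tang(u,v,q):
        p,d=ray(s,u,v);Q=R.from_euler('z',q[1],degrees=True).inv();p=Q.apply(p-C)-[q[0],0,0];d=Q.apply(d)
        return abs(p[0]*d[2]-p[2]*d[0])/np.hypot(d[0],d[2])
    r=least_squares(lambda q:[(tang(u,v,q)-.025)*1000 for e in ed for u,v in ((e[1],e[0]),(e[2],e[0]))],[0,9],x_scale=[.001,1],loss='soft_l1')
    print(r.x,np.abs(r.fun).mean())
    for e in E: print('port',np.round(e[1],1),cyl(s,*e[0],C+R.from_euler('z',r.x[1],degrees=True).apply([r.x[0],0,0]),r.x[1]))
E
python3 -c "
from h import *
st();fit();flat()"
```

```text
t 26.1 tcp in seat mm [ -2.9 -11.9 153.4] tilt -0.2 side -0.1 grasp->axis(y=-12) in tool cm [ 0.03 -0.24 15.34]
F seat [-0.8  0.5 -1.6] M [0.   0.24 0.05] open 0.0868 0.0 [ 16.   7. -15.  -0. -67.  -7.]
(178, np.float64(274.5), np.float64(335.5)) (232, np.float64(275.5), np.float64(334.5))
[-2.73662513e-04  9.64115034e+00] 0.252869306477185
port [20.1 21. ] (np.float64(0.01704386628495079), np.float64(1.1408039963157226))
port [20.8 21.3] (np.float64(-0.00909485978834837), np.float64(1.5562592289401564))
port [21.6 21.7] (np.float64(-0.03510132176648102), np.float64(1.7752955175915621))
scene manifold_flat [-0. 73. 23.] 0.79 ang -1.0
scene strap_tip [ 47.  71. 127.] 0.91 ang 20.0
top manifold [-2. -1.  1.] 0.92 ang -54.0
top manifold_flat [-3. 73. 21.] 0.58 ang -9.0
wrist manifold [ 3. -2. -2.] 0.93 ang 125.0
```

The ports now read about +1.5° in the relative fit, and the axial position is unchanged. Next is the strap: close the fingers, go behind the tip, and push it over along its arc.

Request:
play_rows(
  plan=[
    [0,0,-3,0,0,0],
    [-2,-2.4,0,0,0,0],
    [-2.2,-2.4,0,0,0,0],
    [-2.2,-2.4,0,0,0,0],
    [-2.2,-2.2,0,0,0,0],
    [0,0,0,0,0,0],
    [0,0,0,0,0,0],
    [0,0,0,0,0,0],
    [0,0,0,0,0,0],
    [0,0,0,0,0,0],
  ],
  grip=0,
)

```text
clock: 27.58
tool_pos: [0.6159, 0.0596, 0.256]
orientation: [179.9, 0.1, -80.1]
force: [-0.1, 0.1, 1.1]
opening: 0.0262
gripper_force: 0.0
```

```bash
python3 -c "
from h import *
st();flat()
ims=[]
for c,h in (('scene',80),('top',80)):
  s=snapshot(c);u,v=map(int,proj(s,C+[0.02,.03,.05]));ims.append(cv2.resize(s['frame'][v-h:v+h,u-h:u+h,::-1],(400,400),interpolation=cv2.INTER_CUBIC))
cv2.imwrite('pics/s1.png',np.hstack(ims))"
```

```text
t 27.58 tcp in seat mm [ 89.4  73.1 181. ] tilt 0.1 side -0.1 grasp->axis(y=-12) in tool cm [ 8.55  8.9  18.1 ]
F seat [-0.1  0.1  1.1] M [0.   0.11 0.  ] open 0.0262 0.0 [ 24.  14.  -3.  -0. -73. -14.]
scene manifold [-2. -3. -5.] 0.7 ang -162.0
scene manifold_flat [ 3. 70. 25.] 0.82 ang 8.0
scene strap_tip [ 48.  72. 133.] 0.77 ang 20.0
top manifold [-0.  2. -1.] 0.83 ang -155.0
top manifold_flat [-4. 75. 21.] 0.93 ang -11.0
wrist manifold [ 4. -1.  1.] 0.91 ang 76.0
wrist manifold_flat [ 3. 75. 17.] 0.59 ang 10.0
wrist strap_tip [ 50.  72. 126.] 0.67 ang 22.0
```

View pics/s1.png

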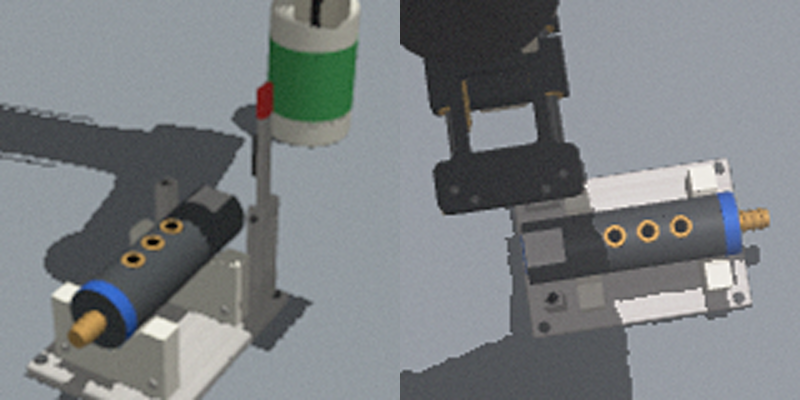

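The scene crop shows the strap upright at (265,100–300) with the flat up at (215,200). The top crop shows the ports and flat centred on the pipe. Now I'll descend behind the tip and push.

Request:
play_rows(
  plan=[
    [0,0,0,0,0,0],
    [0,0,0,0,0,0],
    [0,0,0,0,0,0],
    [-0.1,0,1.6,0,0,0],
    [0,0,1.6,0,0,0],
    [0,0,1.6,0,0,0],
    [0,0.8,0,0,0,0],
    [0,0.7,0,0,0,0],
    [0,1.2,0.1,0,0,0],
    [0,1.1,0.1,0,0,0],
    [0,1.1,0.4,0,0,0],
    [0,1,0.4,0,0,0],
    [0,1,0.7,0,0,0],
    [0,0.9,0.7,0,0,0],
    [0,0.8,0.8,0,0,0],
    [0,0.7,0.9,0,0,0],
    [0,0,0,0,0,0],
  ],
)

```text
clock: 29.7
tool_pos: [0.5221, 0.045, 0.1666]
orientation: [179.8, 0.1, -80.1]
force: [-0.8, -0.0, -0.2]
opening: 0.0012
gripper_force: 0.0
```

```bash
python3 -c "
from h import *
st();flat()"
```

```text
t 29.7 tcp in seat mm [-5.5 75.  91.6] tilt 0.2 side -0.1 grasp->axis(y=-12) in tool cm [ 8.71 -0.59  9.15]
F seat [-0.8  0.1 -0.2] M [0.04 0.26 0.03] open 0.0012 0.0 [ 26.   9. -22.  -0. -59. -16.]
scene manifold [ 2. -7. -1.] 0.79 ang 122.0
scene manifold_flat [ 0. 73. 21.] 0.66 ang 0.0
scene strap_tip [ 43.  74. 130.] 0.86 ang 18.0
top manifold [-0. -2.  3.] 0.79 ang -8.0
wrist manifold [-1. -2. -0.] 0.88 ang -107.0
wrist manifold_flat [ 3. 73. 16.] 0.71 ang 12.0
```

```bash
cat >> h.py <<'E'
def red():
  Q=R.from_euler('z',YAW,degrees=True)
  for c in ['scene','top','wrist']:
    s=snapshot(c);f=s['frame'].astype(int);u0,v0=map(int,proj(s,C))
    m=(f[...,0]>110)&(f[...,1]<60)&(f[...,2]<60);n,l,stt,ce=cv2.connectedComponentsWithStats(m.astype(np.uint8))
    for i in range(1,n):
      if stt[i,4]>8 and np.hypot(*(ce[i]-[u0,v0]))<170: print(c,'red',ce[i].round(),stt[i])
    for th in (90,60,30,15,0):
      P=C+Q.apply([.05-.089*np.cos(np.radians(th)),.074,.026+.089*np.sin(np.radians(th))]);print(th,np.round(proj(s,P)),end=' ')
    print()
E
python3 -c "
from h import *
red()"
```

```text
scene red [348. 179.] [346 173   5  13  33]
90 [349. 182.] 60 [328. 182.] 30 [314. 192.] 15 [310. 201.] 0 [309. 210.] 
90 [288. 204.] 60 [292. 230.] 30 [296. 249.] 15 [297. 255.] 0 [298. 257.] 
90 [172. 309.] 60 [285. 296.] 30 [353. 271.] 15 [365. 258.] 0 [365. 246.]
```

```bash
python3 -c "
from h import *
ims=[]
for c,h in (('scene',65),('top',65)):
  s=snapshot(c);u,v=map(int,proj(s,C+[0.02,.03,.05]));ims.append(cv2.resize(s['frame'][v-h:v+h,u-h:u+h,::-1],(400,400),interpolation=cv2.INTER_CUBIC))
cv2.imwrite('pics/s2.png',np.hstack(ims))"
```

```text
(no output)
```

View pics/s2.png

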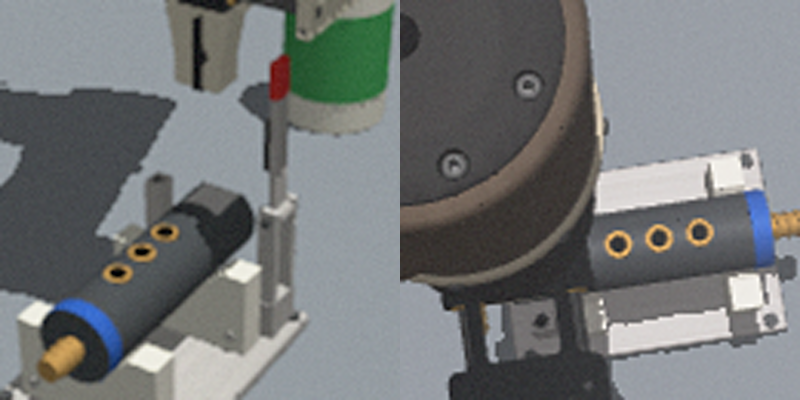

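The last picture shows the strap still upright, red grip at (280,80) in the crop, with the fingers past it at (205,85). They passed near the very top of the tip. I'll go back behind it and repeat lower and more slowly.

Request:
play_rows(
  plan=[
    [0,0,-4,0,0,0],
    [0,0,-4,0,0,0],
    [0,-3.2,-0.5,0,0,0],
    [0,-3.2,0,0,0,0],
    [0,-3.1,0,0,0,0],
    [0.1,0,0,0,0,0],
    [0,0,0,0,0,0],
    [0,0,3.5,0,0,0],
    [0,0,3.3,0,0,0],
    [0,0,0,0,0,0],
    [0,0,0,0,0,0],
  ],
)

```text
clock: 31.47
tool_pos: [0.6166, 0.0602, 0.1829]
orientation: [179.7, -0.0, -80.1]
force: [0.4, 0.0, 1.4]
opening: 0.0003
gripper_force: 0.0
```

```bash
python3 -c "
from h import *
st();red();flat()"
```

```text
t 31.47 tcp in seat mm [ 90.3  73.5 107.9] tilt 0.3 side 0.0 grasp->axis(y=-12) in tool cm [ 8.57  8.95 10.84]
F seat [ 0.4 -0.1  1.4] M [0.04 0.05 0.  ] open 0.0003 0.0 [ 24.  17.  -9.  -0. -64. -14.]
scene red [348. 179.] [346 173   5  13  34]
90 [349. 182.] 60 [328. 182.] 30 [314. 192.] 15 [310. 201.] 0 [309. 210.] 
top red [286. 203.] [282 202  10   4  33]
90 [288. 204.] 60 [292. 230.] 30 [296. 249.] 15 [297. 255.] 0 [298. 257.] 
90 [402. 292.] 60 [490. 282.] 30 [522. 261.] 15 [519. 250.] 0 [505. 240.] 
scene manifold [ 2.  0. -3.] 0.87 ang 148.0
scene manifold_flat [ 1. 71. 20.] 0.91 ang 3.0
scene strap_tip [ 46.  72. 129.] 0.84 ang 20.0
top manifold [-1. -2.  2.] 0.97 ang -32.0
top manifold_flat [-2. 71. 21.] 0.67 ang -5.0
top strap_tip [-0. -1.  2.] 0.38 ang -6.0
wrist manifold_flat [ 6. 74. 20.] 0.58 ang 18.0
```

Request:
play_rows(
  plan=[
    [0,0.7,0,0,0,0],
    [0,0.7,0,0,0,0],
    [0,0.7,0,0,0,0],
    [0,0.7,0,0,0,0],
    [0,0.7,0,0,0,0],
    [0,0.5,0,0,0,0],
  ],
)

```text
clock: 32.72
tool_pos: [0.578, 0.0539, 0.184]
orientation: [179.9, 0.1, -80.1]
force: [1.1, 0.2, -2.0]
opening: 0.0005
gripper_force: 0.9
```

```bash
python3 -c "
from h import *
st();red()"
```

```text
t 32.72 tcp in seat mm [ 51.2  74.  109. ] tilt 0.1 side -0.1 grasp->axis(y=-12) in tool cm [ 8.62  5.09 10.89]
F seat [ 1.1  0.  -2. ] M [ 0.16 -0.6   0.01] open 0.0005 0.892194053158164 [ 25.  13. -14.  -0. -63. -15.]
scene red [340. 181.] [338 176   5   9  15]
90 [349. 182.] 60 [328. 182.] 30 [314. 192.] 15 [310. 201.] 0 [309. 210.] 
90 [288. 204.] 60 [292. 230.] 30 [296. 249.] 15 [297. 255.] 0 [298. 257.] 
90 [308. 294.] 60 [403. 284.] 30 [448. 262.] 15 [451. 250.] 0 [443. 240.]
```

Request:
play_rows(
  plan=[
    [0,0.7,0.1,0,0,0],
    [0,0.7,0.1,0,0,0],
    [0,0.6,0.1,0,0,0],
    [0,0.5,0.3,0,0,0],
    [0,0.5,0.3,0,0,0],
    [0,0.5,0.4,0,0,0],
    [0,0.6,0.7,0,0,0],
    [0,0.6,0.7,0,0,0],
    [0,0,0,0,0,0],
  ],
)

```text
clock: 33.62
tool_pos: [0.5299, 0.0453, 0.1548]
orientation: [179.7, 0.1, -80.1]
force: [-0.7, 0.2, -0.9]
opening: 0.0006
gripper_force: 0.0
```

```bash
python3 -c "
from h import *
st();red()"
```

```text
t 33.62 tcp in seat mm [ 2.3 73.9 79.8] tilt 0.3 side -0.1 grasp->axis(y=-12) in tool cm [8.6  0.17 7.97]
F seat [-0.6  0.3 -0.9] M [-0.    0.19 -0.  ] open 0.0006 0.0 [ 26.  10. -22.  -0. -58. -16.]
scene red [316. 184.] [313 180   8  11  29]
90 [349. 182.] 60 [328. 182.] 30 [314. 192.] 15 [310. 201.] 0 [309. 210.] 
90 [288. 204.] 60 [292. 230.] 30 [296. 249.] 15 [297. 255.] 0 [298. 257.] 
90 [182. 324.] 60 [302. 310.] 30 [370. 280.] 15 [381. 266.] 0 [379. 253.]
```

Request:
play_rows(
  plan=[
    [0,0.4,0.7,0,0,0],
    [0,0.3,0.7,0,0,0],
    [0,0.2,0.6,0,0,0],
    [0,0.1,0.5,0,0,0],
    [0,0,0,0,0,0],
  ],
)

```text
clock: 34.18
tool_pos: [0.5214, 0.0439, 0.1304]
orientation: [179.8, 0.0, -80.1]
force: [-0.1, 0.1, -0.1]
opening: 0.0003
gripper_force: 0.0
```

```bash
python3 -c "
from h import *
st();red();flat()"
```

```text
t 34.18 tcp in seat mm [-6.4 74.  55.4] tilt 0.2 side -0.0 grasp->axis(y=-12) in tool cm [ 8.6  -0.68  5.53]
F seat [-0.   0.2 -0.1] M [0.01 0.15 0.03] open 0.0003 0.0 [ 26.  11. -25.  -0. -54. -16.]
scene red [310. 192.] [306 188   8  10  42]
90 [349. 182.] 60 [328. 182.] 30 [314. 192.] 15 [310. 201.] 0 [309. 210.] 
top red [296. 257.] [292 254   9   6  39]
90 [288. 204.] 60 [292. 230.] 30 [296. 249.] 15 [297. 255.] 0 [298. 257.] 
90 [127. 361.] 60 [273. 341.] 30 [357. 301.] 15 [370. 282.] 0 [369. 267.] 
scene manifold [ 1. -1. -5.] 0.87 ang 166.0
scene manifold_flat [ 2. 71. 21.] 0.73 ang 5.0
scene strap_tip [-44.  70.  72.] 0.65 ang -31.0
top manifold [ 3. -1.  1.] 0.55 ang 80.0
top strap_tip [-43.  73.  67.] 0.62 ang -33.0
wrist manifold [-2.  1.  1.] 0.89 ang -65.0
wrist manifold_flat [ 5. 75. 19.] 0.6 ang 14.0
```

Request:
play_rows(
  plan=[
    [0,0.3,0.5,0,0,0],
    [0,0.2,0.5,0,0,0],
    [0,0.2,0.4,0,0,0],
    [0,0,0,0,0,0],
    [0,0,0,0,0,0],
  ],
)

```text
clock: 35.35
tool_pos: [0.5147, 0.0427, 0.1172]
orientation: [179.8, 0.0, -80.1]
force: [0.1, -0.2, -0.3]
opening: 0.0005
gripper_force: 0.0
```

```bash
python3 -c "
from h import *
st();red()
for c in ('scene','top'):
  for d in spot_point(c,'strap_tip')[:1]: print(np.round(R.from_euler('z',-YAW,degrees=True).apply(np.array(d['position'])-C)*1000),d['score'])"
```

```text
t 35.35 tcp in seat mm [-13.1  74.   42.2] tilt 0.2 side -0.0 grasp->axis(y=-12) in tool cm [ 8.6  -1.34  4.21]
F seat [ 0.1 -0.2 -0.3] M [ 0.03  0.07 -0.06] open 0.0005 0.0 [ 26.  11. -27.  -0. -52. -16.]
scene red [307. 198.] [303 195   8   8  35]
90 [349. 182.] 60 [328. 182.] 30 [314. 192.] 15 [310. 201.] 0 [309. 210.] 
top red [297. 261.] [293 259   9   5  31]
90 [288. 204.] 60 [292. 230.] 30 [296. 249.] 15 [297. 255.] 0 [298. 257.] 
90 [ 79. 388.] 60 [246. 364.] 30 [343. 316.] 15 [359. 294.] 0 [359. 276.] 
[-48.  74.  54.] 0.75
[-48.  72.  51.] 0.56
```

Request:
play_rows(
  plan=[
    [0,0,0.4,0,0,0],
    [0,0,0.4,0,0,0],
    [0,0,0.2,0,0,0],
    [0,0,0,0,0,0],
  ],
)

```text
clock: 35.93
tool_pos: [0.5151, 0.0428, 0.1071]
orientation: [179.8, 0.0, -80.1]
force: [-0.5, 0.2, -1.0]
opening: 0.0002
gripper_force: 0.0
```

```bash
python3 -c "
from h import *
st();red()
for c in ('scene','top'):
  for d in spot_point(c,'strap_tip')[:1]: print(np.round(R.from_euler('z',-YAW,degrees=True).apply(np.array(d['position'])-C)*1000),d['score'])
s=snapshot('scene');o=get_obs();p=np.array(o['tool_pos'])
for k in (0,.019): print('tcp px',np.round(proj(s,p-[0,0,k])))
f=s['frame'];u,v=map(int,proj(s,p));print(f[v-14:v+22:2,u-12:u+14:2].max(2))"
```

```text
t 35.93 tcp in seat mm [-12.8  74.1  32.1] tilt 0.2 side -0.0 grasp->axis(y=-12) in tool cm [ 8.61 -1.3   3.2 ]
F seat [-0.5  0.3 -1. ] M [ 0.    0.16 -0.01] open 0.0002 0.0 [ 26.  12. -27.  -0. -51. -16.]
scene red [306. 203.] [302 200   8   8  35]
90 [349. 182.] 60 [328. 182.] 30 [314. 192.] 15 [310. 201.] 0 [309. 210.] 
top red [298. 262.] [294 259   8   7  45]
90 [288. 204.] 60 [292. 230.] 30 [296. 249.] 15 [297. 255.] 0 [298. 257.] 
90 [ 58. 413.] 60 [241. 384.] 30 [346. 328.] 15 [363. 303.] 0 [362. 283.] 
[-51.  71.  41.] 0.67
[-50.  72.  38.] 0.48
tcp px [320. 211.]
tcp px [320. 219.]
[[ 79  99 118 112  85  19 114 122 115 113 109 128 162]
 [ 85  89 117 115  91  20  78 120 117 114 104 136 164]
 [ 91 115 116 117  82  20  74 117 117 114 110 138 161]
 [112 112 121 119  88  28 115 115 118 108 113 139 163]
 [114 114 114 119  85  25 121 117 114 113 109 141 163]
 [116 115 110 113  86  18 122 115 116 109 118 159 165]
 [138 116  98 101  83  19 105 119 118 115 170 165 165]
 [124 114 137 125  96 101  98  99  99  95 114 151 164]
 [ 44  66  88 140 152  59  95  97  98  98  94  92 114]
 [100  95  90 143 164 134  66  69  99 102  96  99  94]
 [ 98  95  89 140 167 159  88  89  42  64  96 104  98]
 [ 98  93  90 141 157  84 110 101 106  85  46  52  93]
 [ 97  94  88 120  41  43  53  73  94 103 105  89  59]
 [101  93  78  38  38  45  45  42  36  78 107  80  42]
 [ 98  68  57  73  92  81  53  45  46  45  51  46  43]
 [ 78 108 108  90  90  92  91  80  42  48  41  49  41]
 [177  60  37 172  89  92  90  91  82  42  46  47  43]
 [167  93  70 183  76  92  86  88  68  42  42  49  52]]
```

The fingertips really do end near the TCP when closed, which explains the earlier miss. The strap is at about 7°, so I'll keep pressing it down.

Request:
play_rows(
  plan=[
    [0,0,0.3,0,0,0],
    [0,0,0.2,0,0,0],
    [0,0,0.1,0,0,0],
    [0,0,0,0,0,0],
  ],
)

```text
clock: 36.57
tool_pos: [0.5153, 0.0429, 0.1015]
orientation: [179.9, 0.1, -80.1]
force: [-0.1, 0.2, 0.2]
opening: 0.0006
gripper_force: 0.0
```

Request:
play_rows(
  plan=[
    [0,0,0.1,0,0,0],
    [0,0,0.1,0,0,0],
    [0,0,0,0,0,0],
  ],
)

```text
clock: 36.82
tool_pos: [0.5153, 0.0429, 0.0996]
orientation: [179.9, 0.1, -80.1]
force: [-0.7, 0.4, 0.2]
opening: 0.0008
gripper_force: 0.4
```

```bash
python3 -c "
from h import *
st();red()
for c in ('scene','top'):
  for d in spot_point(c,'strap_tip')[:1]: print(np.round(R.from_euler('z',-YAW,degrees=True).apply(np.array(d['position'])-C)*1000),d['score'])"
```

```text
t 36.82 tcp in seat mm [-12.5  74.1  24.6] tilt 0.1 side -0.1 grasp->axis(y=-12) in tool cm [ 8.61 -1.27  2.45]
F seat [-0.6  0.5  0.2] M [-0.03  0.38  0.05] open 0.0008 0.40493289940059185 [ 26.  12. -28.  -0. -50. -16.]
scene red [306. 207.] [302 204   9   7  37]
90 [349. 182.] 60 [328. 182.] 30 [314. 192.] 15 [310. 201.] 0 [309. 210.] 
top red [298. 263.] [294 259   9   8  49]
90 [288. 204.] 60 [292. 230.] 30 [296. 249.] 15 [297. 255.] 0 [298. 257.] 
90 [ 37. 436.] 60 [237. 402.] 30 [348. 339.] 15 [365. 311.] 0 [365. 289.] 
[-52.  71.  31.] 0.54
[-51.  74.  29.] 0.49
```

Request:
play_rows(
  plan=[
    [0,0,0.15,0,0,0],
    [0,0,0.15,0,0,0],
    [0,0,0,0,0,0],
  ],
)

```text
clock: 37.32
tool_pos: [0.5154, 0.043, 0.0966]
orientation: [179.9, 0.1, -80.1]
force: [-0.3, -0.3, 0.2]
opening: 0.0003
gripper_force: 0.4
```

Request:
play_rows(
  plan=[
    [0,0,0.1,0,0,0],
    [0,0,0.1,0,0,0],
    [0,0,0,0,0,0],
  ],
)

```text
clock: 37.57
tool_pos: [0.5153, 0.0429, 0.0948]
orientation: [179.9, 0.1, -80.1]
force: [-1.3, 0.3, 1.8]
opening: 0.0003
gripper_force: 1.1
```

```bash
python3 -c "
from h import *
st();red();flat()"
```

```text
t 37.57 tcp in seat mm [-12.5  74.1  19.8] tilt 0.1 side -0.1 grasp->axis(y=-12) in tool cm [ 8.61 -1.27  1.97]
F seat [-1.2  0.5  1.8] M [0.03 0.62 0.03] open 0.0003 1.1061462999714422 [ 26.  13. -28.  -0. -49. -16.]
scene red [306. 210.] [302 207   9   6  37]
90 [349. 182.] 60 [328. 182.] 30 [314. 192.] 15 [310. 201.] 0 [309. 210.] 
top red [298. 263.] [294 260   9   7  48]
90 [288. 204.] 60 [292. 230.] 30 [296. 249.] 15 [297. 255.] 0 [298. 257.] 
90 [ 22. 452.] 60 [233. 415.] 30 [349. 346.] 15 [367. 317.] 0 [366. 293.] 
scene manifold [ 3. -3. -6.] 0.88 ang 152.0
scene manifold_flat [ 1. 71. 22.] 0.95 ang 3.0
scene strap_tip [-53.  74.  27.] 0.63 ang -63.0
top manifold [-0.  3.  0.] 0.94 ang -67.0
top manifold_flat [-1. -2.  1.] 0.6 ang -53.0
top strap_tip [-52.  71.  23.] 0.46 ang -66.0
wrist manifold [-2. -4.  2.] 0.89 ang -47.0
```

Request:
play_rows(
  plan=[
    [0,0,0.1,0,0,0],
    [0,0,0,0,0,0],
  ],
)

```text
clock: 38.48
tool_pos: [0.5154, 0.0429, 0.0947]
orientation: [179.9, 0.0, -80.1]
force: [-6.2, 1.1, 12.9]
opening: 0.0004
gripper_force: 6.4
```

Request:
play_rows(
  plan=[
    [0,0,0.1,0,0,0],
    [0,0,0,0,0,0],
  ],
)

```text
clock: 38.65
tool_pos: [0.5154, 0.0429, 0.0945]
orientation: [179.9, 0.0, -80.1]
force: [-9.4, 1.1, 22.0]
opening: 0.0005
gripper_force: 10.8
```

Request:
play_rows(
  plan=[
    [0,0,0.1,0,0,0],
    [0,0,0,0,0,0],
  ],
)

```text
clock: 38.82
tool_pos: [0.5155, 0.0429, 0.0944]
orientation: [179.9, 0.0, -80.0]
force: [-13.0, 1.7, 30.8]
opening: 0.0003
gripper_force: 15.3
```

```bash
python3 -c "
from h import *
st();red()"
```

```text
t 38.82 tcp in seat mm [-12.3  74.1  19.4] tilt 0.1 side -0.0 grasp->axis(y=-12) in tool cm [ 8.61 -1.24  1.94]
F seat [-12.5   3.9  30.8] M [0.61 5.23 0.04] open 0.0003 15.27095146710053 [ 26.  13. -28.  -0. -49. -16.]
scene red [306. 210.] [302 207   9   6  36]
90 [349. 182.] 60 [328. 182.] 30 [314. 192.] 15 [310. 201.] 0 [309. 210.] 
top red [298. 263.] [294 260   9   7  48]
90 [288. 204.] 60 [292. 230.] 30 [296. 249.] 15 [297. 255.] 0 [298. 257.] 
90 [ 21. 453.] 60 [232. 416.] 30 [350. 347.] 15 [367. 318.] 0 [367. 294.]
```

This is a hard stop: 30 N with no further motion, and the red grip sits at its predicted shut pixel row. I'll retract and verify.

Request:
play_rows(
  plan=[
    [0,0,-0.5,0,0,0],
    [0,0,-2,0,0,0],
    [0,0,-4,0,0,0],
    [0,0,-4,0,0,0],
    [0,0,-4,0,0,0],
    [2.9,0,-1,0,0,0],
    [2.9,0,0,0,0,0],
    [2.9,0,0,0,0,0],
    [0,-1.2,0,0,0,0],
    [0,0,0,0,0,0],
    [0,0,0,0,0,0],
  ],
  grip=8.7,
)

```text
clock: 39.88
tool_pos: [0.5427, -0.0409, 0.246]
orientation: [179.9, 0.1, -80.2]
force: [0.4, -0.0, 0.6]
opening: 0.0683
gripper_force: 0.0
```

```bash
python3 -c "
from h import *
st();red();fit();ports();flat()
for t in ['reagent','wipes','funnel','carton']:
  print(t,[np.round(d['position'],3) for c in ('scene','top') for d in spot_point(c,t)[:1]])"
```

```text
t 39.88 tcp in seat mm [-1.00e-01 -1.32e+01  1.71e+02] tilt 0.1 side -0.1 grasp->axis(y=-12) in tool cm [-0.1  -0.05 17.1 ]
F seat [ 0.4 -0.1  0.6] M [-0.03  0.15  0.02] open 0.0683 0.0 [ 16.   7. -13.  -0. -70.  -6.]
scene red [307. 210.] [302 207  11   7  34]
90 [349. 182.] 60 [328. 182.] 30 [314. 192.] 15 [310. 201.] 0 [309. 210.] 
90 [288. 204.] 60 [292. 230.] 30 [296. 249.] 15 [297. 255.] 0 [298. 257.] 
90 [229. 380.] 60 [298. 369.] 30 [342. 344.] 15 [351. 331.] 0 [352. 318.] 
(173, np.float64(277.5), np.float64(335.5)) (227, np.float64(278.5), np.float64(334.5))
[1.55304091e-04 9.73213033e+00] 0.25261680515573476
port [19.1 19.8] (np.float64(0.01707635143375434), np.float64(0.7679625332427509))
port [19.4 20.3] (np.float64(-0.008918358761429657), np.float64(0.8630999661428402))
port [20.5 20.7] (np.float64(-0.035020884074992584), np.float64(1.1121677906810907))
scene port -0.034 22 y -0.0352 ang 6.3 [-15.  19.]
scene port -0.008 21 y -0.0089 ang 6.1 [-16.  19.]
scene port 0.018 17 y 0.018 ang 4.2 [-16.  19.]
top port -0.008 8 y -0.0099 ang -10.1 [-16.  -5.]
top port 0.018 19 y 0.0226 ang 1.7 [-16.  21.]
flat blob [28  2 16  9 86] [29.3 42.2 20. ]
flat blob [  0   7  31  37 796] [-3.4 92.  20. ]
flat blob [34 36 10  8 72] [-37.2  46.2  20. ]
scene manifold [-2. -4. -4.] 0.68 ang -156.0
scene manifold_flat [-1. 71. 20.] 0.65 ang -2.0
scene strap_tip [-50.  72.  27.] 0.8 ang -62.0
top manifold [-0. -3.  2.] 0.95 ang -11.0
top strap_tip [-51.  74.  18.] 0.63 ang -70.0
wrist manifold_flat [ 2. 73. 18.] 0.66 ang 7.0
reagent [array([ 0.47 , -0.349,  0.006]), array([ 0.468, -0.35 , -0.005])]
wipes [array([ 0.416,  0.341, -0.002])]
funnel [array([0.622, 0.327, 0.003]), array([0.578, 0.053, 0.103])]
carton [array([ 0.623, -0.372,  0.003]), array([ 0.62 , -0.372,  0.   ])]
```

The ports are about 1° from up, the strap is shut, the bystanders haven't moved and the robot is clear. Handing in.

```bash
python3 -c "
from plant import *
print(close_job())"
```

```text
the job is handed in; nothing more can be done
None
```

I rolled the manifold in its saddles until the ports measured about 1° from straight up, then pushed the strap down to its hard stop on the flat. I then let go and handed the job in with the arm clear, at about 40 s of the 72 s allowed; the other things on the bench measured where they started, and no verdict came back.

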